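# Load the slanted dropper-bottle stand

## Robot

A 6-joint arm with a two-finger parallel gripper is mounted at the origin on the work surface; the furniture and walls round the work are solid. World frame = base frame: x ahead of the robot, y to its left, z up, the work surface at z = 0. Lengths are in m, angles in rad, forces in N, time in s.
With the tool pointing down it reaches from about 0.35 to 0.775 m from the base axis. Payload 7.3 kg.
Tool frame: the origin (TCP) lies at the centre of the arm's flange, where the gripper is bolted on; the fingertips stand 178 mm ahead of it and the grasp point (between the pads) lies 159 mm ahead of it (tip_extent is the distance from the TCP to the fingertips, in m); z points along the fingers, y is the line along which they close (so a half turn about z gives the same grasp; the last joint's range is limited). The gripper opens to 92 mm and grips with 3 to 60 N. Pads are 19 mm wide; open, the fingers measure 130 mm over their backs; the gripper's body (75 mm by 190 mm) begins 47 mm behind the grasp point.
Start: joints at [-1.379, 0.342, 1.524, -0, 1.275, -0.146], TCP at [0.174, -0.495, 0.405] pointing down, gripper open.
Joint ranges: [-2.53, 2.53], [-0.77, 2.02], [0.04, 2.7], [-1, 4.14], [0.28, 2.66], [-3.11, 3.11]. Speed limits (rad/s): [2.57, 2.57, 3.14, 3.14, 3.14, 3.14].

## Interface

Orientations are given as [roll, pitch, yaw] about the fixed x, y, z axes, in that order (R = Rz(yaw) Ry(pitch) Rx(roll)).
In Python, from cell import * gives the robot as it stands.
- The arm moves only by the tool arm_command, never from a script. Its arguments are lists of equal length, an entry for each row: "xyz": the shift along the world's x, y, z in mm, a list of three; "spin": the turn about the world's z in degrees. In form: {"xyz": [[tx, ty, tz], ...], "spin": [spin, ...]}. A call has 1 to 20 rows; each row shifts and turns the commanded pose from where the row before left it; what a row does not reach is not made up. A row lasts 1/10 s, in which the tool goes at most 50 mm and 8.59 degrees, less where a joint would pass 70% of its speed; a pose out of reach is approached as far as the arm can. A call with a gripper value outside its range is refused whole. "jaw" is the opening, from -1 (shut) to 1 (fully open), set as the call begins (left out, the last holds). The fingers move at their own pace and stop on an object; "squeeze" is the grip in N (left out, the last holds). Time passes only in rows, so rows that do not move let the fingers close. It gives the time, the measured TCP pose, the force, the opening and the grip force at its end, in the units of the state.
- observe(): the state, without advancing time (a new reading comes with each control period).
- read_camera(name): name is "scene" or "top"; returns a dict with "img" (480x640x3 uint8, red, green, blue), "depth" (480x640 float32, m along the optical axis (not along the pixel's ray), 0 where there is no reading), "fx", "fy", "cx", "cy" (pixels), "world_from_camera" (4x4, takes a point from camera to world coordinates). Camera axes: x right, y up, looking along -z (the intrinsics and any distortion apply to the point x, -y, -z); pixel columns grow to the right and rows downward; lengths in m; the calibration is good to about 2 mm. A picture is of the moment at which its call begins.
- hand_in(): hands the job in; it is judged then, once.
The state is a dict: "time": time; "qpos": joint angles; "qvel": joint speeds; "joint_efforts": joint torques, N m; "tool_pos": TCP position; "tool_rot": TCP orientation; "contact_force": force on the tool from outside, world axes, zero at the start; "torque": the same for the moment, N m; "opening": finger opening in m; "grip_force": force on a finger pad.
Only numpy, scipy, OpenCV 4.12 (cv2) and the standard library are available. Lean on these libraries where they do the work, as an engineer would, in place of code of your own. Each camera call takes 0.05 s, during which the arm holds its last target. There are 200 camera calls.

## Task

Put the three dropper bottles away in the slanted stand, one by one: the wide bottle into the wide pocket and the two slim bottles into the two narrow pockets, each cap up and dropped fully home to the bottom of its pocket. Do not lay or knock a bottle over on the way, and leave the beaker, the stoppered reagent bottle and the sample jar where they stand.

Things in the scene. Friction and masses are not known exactly. Their poses are not given: they have to be found in the camera images.
- bottle_wide: the wide dropper bottle: upright round plastic bottle with a black cap, body 50 mm in diameter and 93 mm tall, then a narrow cap (30 mm across at most) up to 122 mm in all; about 0.11 kg (0.08 to 0.15). Origin: centre of its underside; z axis up through the cap. Fixed tall furniture (water bath, box) begins about 0.1 m to the right of the bottles, y below -0.40
- bottle_slim1: one of two identical slim dropper bottles: upright round plastic bottle with a tapered nozzle, body 36 mm in diameter and 82 mm tall, then a narrow nozzle (22 mm across at most) up to 108 mm in all; about 0.11 kg (0.08 to 0.15). Origin: centre of its underside; z axis up through the nozzle
- bottle_slim2: one of two identical slim dropper bottles: upright round plastic bottle with a tapered nozzle, body 36 mm in diameter and 82 mm tall, then a narrow nozzle (22 mm across at most) up to 108 mm in all; about 0.11 kg (0.08 to 0.15). Origin: centre of its underside; z axis up through the nozzle
- stand: fixed bottle stand: aluminium base plate 130 mm (x) by 270 mm (y), top at 12 mm, carrying three white pocket blocks in a row along y, 90 mm apart; which block stands where differs. Origin: centre of the plate on the worktop; x points away from the robot (yaw up to 0.25 rad either way). The pockets lean 30 degrees from vertical, mouths towards the stand's -x side, at the robot
- pocket_wide_floor (a point): the wide pocket: floor centre of a round blind bore 55 mm in diameter, 54 mm deep, in a white block 73 mm square, 62 mm along the bore; 41.2 mm above the worktop. Frame axes as the stand's (not tilted). Seated, a bottle's underside centre lies here and its z axis runs along the bore
- pocket_wide_mouth (a point): centre of the mouth of the same bore, 54 mm from its floor along the bore (27 mm towards the stand's -x and 46.8 mm higher than the floor centre); the rim has a 2 mm chamfer
- pocket_slim1_floor (a point): one of the two narrow pockets (identical, either slim bottle may go in either): floor centre of a round blind bore 41 mm in diameter, 54 mm deep, in a white block 58 mm square, 62 mm along the bore; 37.4 mm above the worktop. Frame axes as the stand's (not tilted). Seated, a bottle's underside centre lies here and its z axis runs along the bore
- pocket_slim1_mouth (a point): centre of the mouth of the same bore, 54 mm from its floor along the bore (27 mm towards the stand's -x and 46.8 mm higher than the floor centre); the rim has a 2 mm chamfer
- pocket_slim2_floor (a point): one of the two narrow pockets (identical, either slim bottle may go in either): floor centre of a round blind bore 41 mm in diameter, 54 mm deep, in a white block 58 mm square, 62 mm along the bore; 37.4 mm above the worktop. Frame axes as the stand's (not tilted). Seated, a bottle's underside centre lies here and its z axis runs along the bore
- pocket_slim2_mouth (a point): centre of the mouth of the same bore, 54 mm from its floor along the bore (27 mm towards the stand's -x and 46.8 mm higher than the floor centre); the rim has a 2 mm chamfer
- beaker: bystander: clear beaker, 72 mm across, 92 mm tall, loose; origin centre of its underside
- reagent: bystander: clear stoppered reagent bottle, 68 mm across, 151 mm tall, loose; origin centre of its underside
- jar: bystander: sample jar with a white cap, 51 mm across, 60 mm tall, loose; origin centre of its underside
Not all that is in view belongs to the job. Leave any pink or turquoise look-alike of the bottle_wide alone.

How it is judged:
By the outcome, as a careful person would: the job done as asked, in the order asked, and still so for the second after the job is handed in, with the robot touching nothing.
It also fails if it takes over 64 s, if anything falls off the work surface, if the arm or the gripper's body presses on something with over 40 N, if the wrist force passes 120 N, or if a joint passes its speed limit or range.

## Working session

There is one attempt and no reset: what is moved stays moved. The work goes in short steps, Python scripts to look and compute and a tool call to move; the robot and the scene stay as the last step left them, time stands still between calls to the robot, and variables do not carry over. Pictures are saved under pics/ and viewed, at most 10 in all, crops included, and the job is handed in when it is done.

Besides the shell and the picture viewer there is one more tool, called after "Emit:" as name(argument=value, ...) on one line, values as JSON. arm_command: Moves the arm, as the interface text tells. Its arguments: {"type":"object","properties":{"xyz":{"type":"array","items":{"type":"array","items":{"type":"number"}}},"spin":{"type":"array","items":{"type":"number"}},"jaw":{"type":"number"},"squeeze":{"type":"number"}},"required":["xyz","spin"]}

```bash
mkdir -p pics; ls; cat > h.py <<'E'
from cell import *
import numpy as np, cv2
def pts(c):
    d=c["depth"]; v,u=np.mgrid[0:480,0:640]
    p=np.stack([(u-c["cx"])/c["fx"]*d,-(v-c["cy"])/c["fy"]*d,-d],-1)
    T=c["world_from_camera"]; w=p@T[:3,:3].T+T[:3,3]; w[d==0]=np.nan; return w
E
python3 - <<'E'
from h import *
o=observe(); print({k:np.round(v,3) for k,v in o.items()})
for n in("scene","top"):
    c=read_camera(n); print(n,[k for k in c],c["fx"],c["cx"],c["cy"],np.round(c["world_from_camera"],3).tolist())
    cv2.imwrite(f"pics/{n}0.png",c["img"][...,::-1]); np.save(n+"0.npy",pts(c))
E
```

```text
pics
{'time': np.float64(0.0), 'qpos': array([-1.379,  0.343,  1.525,  0.   ,  1.275, -0.146]), 'qvel': array([-0.002,  0.   , -0.001, -0.   ,  0.001, -0.001]), 'joint_efforts': array([ -0.   , -43.124, -24.421,   0.072,   0.056,  -0.   ]), 'tool_pos': array([ 0.174, -0.495,  0.404]), 'tool_rot': array([-3.14 , -0.   ,  0.338]), 'contact_force': array([-0.826, -0.139, -0.581]), 'torque': array([ 0.012, -0.023, -0.03 ]), 'grip_force': np.float64(0.0), 'opening': np.float64(0.092)}
scene ['img', 'depth', 'fx', 'fy', 'cx', 'cy', 'world_from_camera'] 433.1309465074146 322.23057164143285 239.96488862567446 [[-0.871, 0.377, -0.316, 0.222], [-0.492, -0.671, 0.555, 0.415], [-0.003, 0.638, 0.77, 0.767], [0.0, 0.0, 0.0, 1.0]]
top ['img', 'depth', 'fx', 'fy', 'cx', 'cy', 'world_from_camera'] 433.520085678997 322.08345489536134 240.2854259892049 [[-0.012, 0.997, -0.078, 0.415], [-1.0, -0.011, 0.014, -0.086], [0.013, 0.078, 0.997, 1.087], [0.0, 0.0, 0.0, 1.0]]
```

View pics/scene0.png

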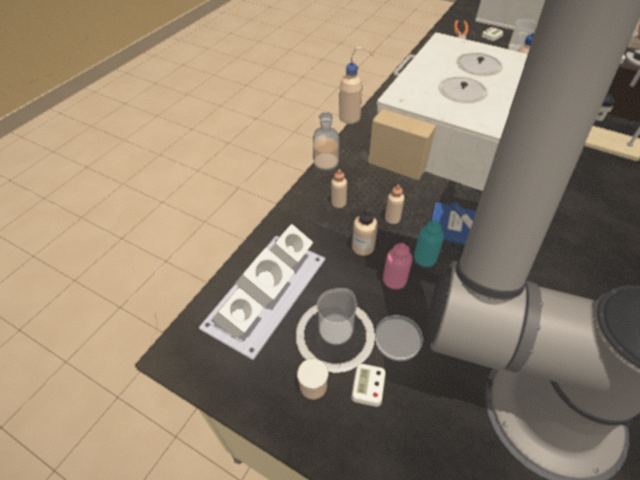

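View pics/top0.png

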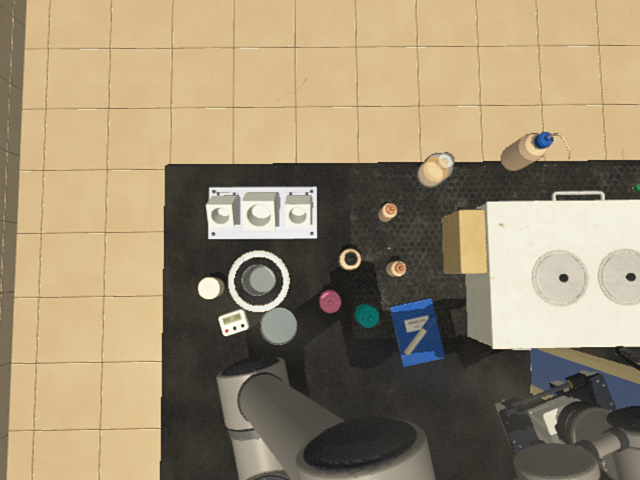

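```bash
python3 - <<'E'
from h import *
T=np.load("top0.npy"); S=np.load("scene0.npy")
# stand plate
r=T[175:250,195:330].reshape(-1,3); q=r[abs(r[:,2]-.012)<.005]
print("plate n",len(q),cv2.minAreaRect((q[:,:2]*1000).astype(np.float32)), q[:,2].mean())
r2=S[215:360,190:335].reshape(-1,3); q2=r2[abs(r2[:,2]-.012)<.005]
print("plate scene",len(q2),cv2.minAreaRect((q2[:,:2]*1000).astype(np.float32)))
for v,u in((191,212),(190,312),(234,212),(233,312)): print("screw",T[v,u])
# objects: cluster top points
allp=np.concatenate([T.reshape(-1,3),S.reshape(-1,3)])
def circ(p):
    A=np.c_[2*p[:,:2],np.ones(len(p))]; s=np.linalg.lstsq(A,(p[:,:2]**2).sum(1),rcond=None)[0]; return s[:2],np.sqrt(s[2]+s[0]**2+s[1]**2)
for n,(v,u) in dict(wide=(259,349),slA=(212,389),slB=(268,397),pink=(301,330),teal=(315,367),beaker=(279,260),reag=(165,440),jar=(288,209)).items():
    c=T[v,u,:2]
    for nm,P in(("T",T),("S",S)):
        p=P.reshape(-1,3); p=p[np.hypot(*(p[:,:2]-c).T)<.05]; p=p[p[:,2]>.02]
        zt=np.percentile(p[:,2],99); 
        b=p[(p[:,2]>.025)&(p[:,2]<.075)]
        tp=p[p[:,2]>zt-.008]
        print(n,nm,"top z",zt.round(3),"topmean",tp[:,:2].mean(0).round(4),"bodyfit",[np.round(x,4) for x in circ(b)] if len(b)>10 else None,len(b))
E
```

```text
plate n 2380 ((573.9228515625, 53.70897674560547), (293.26287841796875, 174.9512939453125), 88.49263763427734) 0.012404640046636108
plate scene 3174 ((579.049560546875, 21.2449951171875), (264.380615234375, 347.5372009277344), 33.162471771240234)
screw [0.62533947 0.17247287 0.01381557]
screw [ 0.6250442  -0.07719498  0.01565984]
screw [0.51743059 0.17148824 0.01460942]
screw [ 0.51693329 -0.07606727  0.0169607 ]
wide T top z 0.123 topmean [ 0.4485 -0.1647] bodyfit [array([ 0.4492, -0.1649]), np.float64(0.025)] 21
wide S top z 0.12 topmean [ 0.4464 -0.1623] bodyfit [array([ 0.4473, -0.1647]), np.float64(0.0247)] 339
slA T top z 0.109 topmean [ 0.5636 -0.2602] bodyfit [array([ 0.5628, -0.2605]), np.float64(0.0166)] 91
slA S top z 0.106 topmean [ 0.5615 -0.2584] bodyfit [array([ 0.5608, -0.2597]), np.float64(0.0164)] 241Traceback (most recent call last):
  File "<stdin>", line 17, in <module>
    return _quantile_unchecked(
        a, q, axis, out, overwrite_input, method, keepdims, weights)
    return _ureduce(a,
                    func=_quantile_ureduce_func,
    ...<5 lines>...
                    overwrite_input=overwrite_input,
                    method=method)
    r = func(a, **kwargs)
    result = _quantile(arr,
                       quantiles=q,
    ...<2 lines>...
                       out=out,
                       weights=wgt)
    slices_having_nans = np.isnan(arr[-1, ...])
                                  ~~~^^^^^^^^^
IndexError: index -1 is out of bounds for axis 0 with size 0
```

```bash
python3 - <<'E'
from h import *
T=np.load("top0.npy"); S=np.load("scene0.npy")
def circ(p):
    A=np.c_[2*p[:,:2],np.ones(len(p))]; s=np.linalg.lstsq(A,(p[:,:2]**2).sum(1),rcond=None)[0]; return s[:2].round(4),np.sqrt(s[2]+s[0]**2+s[1]**2).round(4)
for n,(v,u) in dict(slB=(268,397),pink=(301,330),teal=(315,367),beaker=(279,260),jar=(288,209)).items():
    c=np.nanmedian(T[v-3:v+4,u-3:u+4].reshape(-1,3),0)[:2]
    for nm,P in(("T",T),("S",S)):
        p=P.reshape(-1,3); p=p[np.hypot(*(p[:,:2]-c).T)<.05]; p=p[p[:,2]>.02]
        if len(p)<5: print(n,nm,c); continue
        zt=np.percentile(p[:,2],99); b=p[(p[:,2]>.025)&(p[:,2]<.075)]; tp=p[p[:,2]>zt-.008]
        print(n,nm,"topz",zt.round(3),tp[:,:2].mean(0).round(4),"body",circ(b) if len(b)>10 else None,len(b))
# block faces: tilted plane, coords a (along slope), b=y, n along normal
s3,c3=.5,np.sqrt(.75)
for nm,P,(v0,v1,u0,u1) in(("T",T,(175,250,195,330)),("S",S,(215,360,190,335))):
    p=P[v0:v1,u0:u1].reshape(-1,3); p=p[np.isfinite(p).all(1)&(p[:,2]>.05)]
    for y in(.1377,.0477,-.0423):
        q=p[abs(p[:,1]-y)<.040]
        n=-s3*q[:,0]+c3*q[:,2]; 
        h,e=np.histogram(n,np.arange(-.4,0,.002)); k=e[h.argmax()]+.001
        f=q[abs(n-k)<.004]; n=(-s3*f[:,0]+c3*f[:,2]); 
        A=np.c_[f[:,:2],np.ones(len(f))]; co=np.linalg.lstsq(A,f[:,2],rcond=None)[0]
        a=c3*f[:,0]+s3*f[:,2]
        r=cv2.minAreaRect((np.c_[a,f[:,1]]*1000).astype(np.float32))
        ac=(np.percentile(a,1)+np.percentile(a,99))/2; yc=(np.percentile(f[:,1],1)+np.percentile(f[:,1],99))/2; m=np.median(n)
        print(nm,y,len(f),"slope",co[:2].round(3),"extent",np.round(r[1],1),"rectang",round(r[2],1),"centre",np.round([c3*r[0][0]/1e3-s3*m, r[0][1]/1e3, s3*r[0][0]/1e3+c3*m],4),np.round([c3*ac-s3*m,yc,s3*ac+c3*m],4))
E
```

```text
slB T topz 0.109 [ 0.4266 -0.2774] body (array([ 0.4265, -0.2772]), np.float64(0.0164)) 94
slB S topz 0.106 [ 0.4241 -0.2768] body (array([ 0.4244, -0.2773]), np.float64(0.0166)) 260
pink T topz 0.122 [ 0.3514 -0.1168] body (array([ 0.3512, -0.1171]), np.float64(0.0249)) 19
pink S topz 0.121 [ 0.3481 -0.1144] body (array([ 0.3491, -0.1168]), np.float64(0.0245)) 354
teal T topz 0.714 [ 0.2792 -0.1743] body (array([ 0.3158, -0.2044]), np.float64(0.0249)) 52
teal S topz 0.12 [ 0.3137 -0.2014] body (array([ 0.3137, -0.2037]), np.float64(0.0245)) 365
beaker T topz 0.095 [0.403  0.0513] body (array([0.404 , 0.0479]), np.float64(0.0332)) 131
beaker S topz 0.095 [0.4065 0.0405] body (array([0.4014, 0.0488]), np.float64(0.0337)) 941
jar T topz 0.064 [0.386  0.1665] body (array([0.3861, 0.1652]), np.float64(0.0187)) 419
jar S topz 0.064 [0.3834 0.1685] body (array([0.3829, 0.1694]), np.float64(0.0191)) 865
T 0.1377 372 slope [ 0.564 -0.003] extent [58.8 58.2] rectang 89.7 centre [0.5531 0.1362 0.0844] [0.553  0.1361 0.0844]
T 0.0477 546 slope [ 0.575 -0.007] extent [73.2 75.7] rectang 89.8 centre [0.552  0.0464 0.0884] [0.5519 0.0464 0.0884]
T -0.0423 372 slope [ 0.571 -0.002] extent [57.9 59.9] rectang 89.3 centre [ 0.5512 -0.0435  0.0846] [ 0.5513 -0.0438  0.0846]
S 0.1377 630 slope [ 0.569 -0.003] extent [59.3 58.1] rectang 89.7 centre [0.5506 0.1365 0.0848] [0.5508 0.1366 0.0849]
S 0.0477 788 slope [ 0.574 -0.007] extent [75.2 73.1] rectang 89.7 centre [0.5499 0.0464 0.0887] [0.55   0.0467 0.0887]
S -0.0423 463 slope [ 0.567 -0.013] extent [59.2 58. ] rectang 89.8 centre [ 0.5492 -0.0432  0.0851] [ 0.5493 -0.0432  0.0851]
```

```bash
python3 - <<'E'
import cv2,numpy as np
i=cv2.imread("pics/top0.png"); s=cv2.imread("pics/scene0.png")
a=cv2.resize(i[180:330,190:430],None,fx=3.3,fy=3.3,interpolation=cv2.INTER_CUBIC)
cv2.imwrite("pics/crop0.png",a[:,:800])
E
```

```text
(no output)
```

View pics/crop0.png

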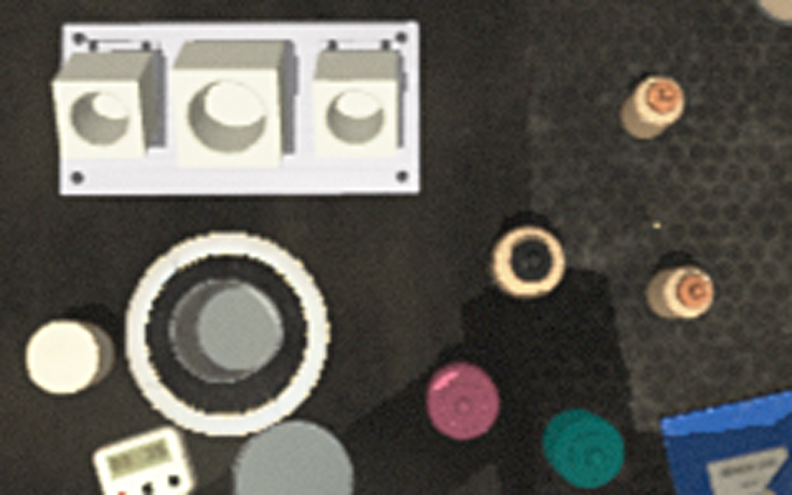

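```bash
python3 - <<'E'
from h import *
T=np.load("top0.npy")
for n,(a,b,c,d) in dict(box=(210,275,443,487),bath=(205,345,490,600),blue=(305,360,395,440),below=(350,400,535,560)).items():
    q=T[a:b,c:d].reshape(-1,3); q=q[np.isfinite(q).all(1)]; print(n,np.percentile(q,[2,50,98],axis=0).round(3).tolist())
E
```

```text
box [[0.413, -0.45, 0.003], [0.482, -0.406, 0.164], [0.562, -0.393, 0.169]]
bath [[0.27, -0.676, 0.179], [0.408, -0.563, 0.182], [0.55, -0.452, 0.186]]
blue [[0.207, -0.385, 0.0], [0.271, -0.33, 0.014], [0.334, -0.279, 0.031]]
below [[0.127, -0.612, 0.025], [0.197, -0.61, 0.09], [0.238, -0.476, 0.33]]
```

Emit:
arm_command(xyz=[[10, 20, 0], [20, 30, 0], [25, 30, 0], [25, 30, 0], [25, 30, 0], [25, 30, 0], [25, 30, 0], [25, 30, 0], [25, 30, 0], [25, 30, 0], [25, 30, 0], [19, 10, 0], [0, 0, 0]], spin=[0, 0, -2, -2, -2, -2, -2, -2, -2, -2, -2, -2, 0], jaw=1, squeeze=10)

```text
time: 1.4
tool_pos: [0.4495, -0.1638, 0.4044]
tool_rot: [-3.141, -0.0, -0.008]
contact_force: [-0.2, -0.3, -0.6]
opening: 0.0918
grip_force: 0.0
```

Emit:
arm_command(xyz=[[-1, -1, -25], [0, 0, -30], [0, 0, -30], [0, 0, -30], [0, 0, -25], [0, 0, -15], [0, 0, -10], [0, 0, 0], [0, 0, 0]], spin=[0, 0, 0, 0, 0, 0, 0, 0, 0])

```text
time: 2.3
tool_pos: [0.447, -0.1668, 0.2402]
tool_rot: [3.141, -0.0, -0.011]
contact_force: [-0.0, -0.0, -0.6]
opening: 0.0917
grip_force: 0.0
```

Emit:
arm_command(xyz=[[0, 0, 0], [0, 0, 0], [0, 0, 0], [0, 0, 0], [0, 0, 0], [0, 0, 0], [0, 0, 0], [0, 0, 0]], spin=[0, 0, 0, 0, 0, 0, 0, 0], jaw=-1, squeeze=10)

```text
time: 3.1
tool_pos: [0.447, -0.1663, 0.2397]
tool_rot: [-3.142, 0.0, -0.011]
contact_force: [1.2, -0.0, -0.1]
opening: 0.0482
grip_force: 10.0
```

Emit:
arm_command(xyz=[[0, 0, 10], [0, 0, 20], [0, 0, 25], [0, 0, 25], [0, 0, 25], [0, 0, 25], [10, 10, 10], [20, 20, 0], [20, 20, 0], [20, 20, 0], [20, 25, 0], [20, 25, 0], [20, 25, 0], [20, 25, 0], [20, 20, 0], [20, 15, 0], [15, 5, 0], [9, 3, 0], [0, 0, 0]], spin=[0, 0, 0, 0, 0, 0, 0, 0, 0, 0, 0, 0, 0, 0, 0, 0, 0, 0, 0])

```text
time: 5.0
tool_pos: [0.6615, 0.0472, 0.3796]
tool_rot: [3.142, 0.0, -0.011]
contact_force: [-0.8, -0.1, -1.4]
opening: 0.0477
grip_force: 9.9
```

Emit:
arm_command(xyz=[[0, 0, -20], [0, 0, -20], [0, 0, -20], [0, 0, -14], [-10, 0, 0], [-10, 0, 0], [-8, 0, 0], [-8, 0, 0], [-8, 0, 0], [-8, 0, 0], [-8, 0, 0], [-6, 0, 0], [-5, 0, 0], [0, 0, 0], [0, 0, 0]], spin=[0, 0, 0, 0, 0, 0, 0, 0, 0, 0, 0, 0, 0, 0, 0])

```text
time: 6.5
tool_pos: [0.59, 0.0466, 0.3059]
tool_rot: [3.141, 0.0, -0.011]
contact_force: [1.5, -0.0, 2.1]
opening: 0.0479
grip_force: 10.0
```

```bash
python3 - <<'E'
from h import *
c=read_camera("scene"); cv2.imwrite("pics/s1.png",cv2.resize(c["img"][160:380,150:420,::-1],None,fx=2.7,fy=2.7))
o=observe(); print(o["contact_force"],o["tool_pos"],c["img"].shape)
E
```

```text
[1.69440698 0.31069246 2.65677687] [0.59010591 0.04661372 0.30580546] (480, 640, 3)
```

View pics/s1.png

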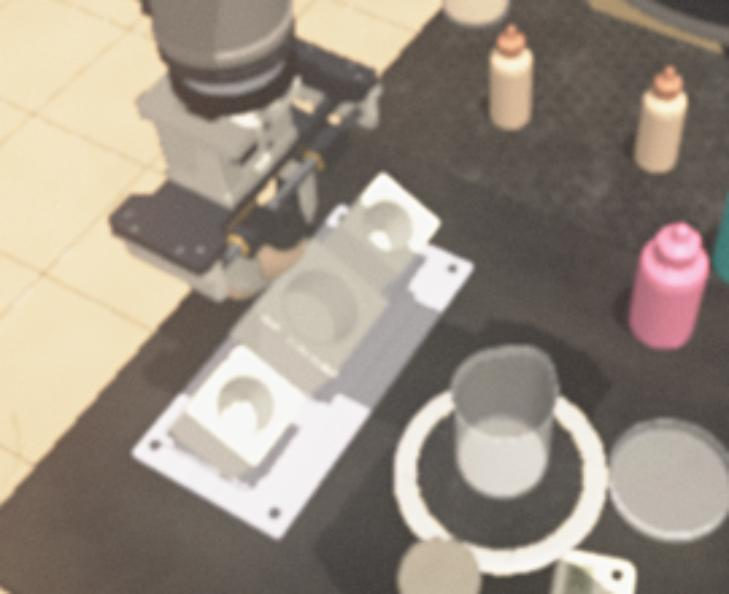

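Emit:
arm_command(xyz=[[0, 0, 0], [0, 0, 10], [0, 0, 15], [0, 0, 20], [0, 0, 25], [-10, 0, 0], [-15, 0, 0], [-20, 0, 0], [-20, 0, 0], [-20, 0, 0], [-9, 0, 0], [0, 0, 0]], spin=[0, 0, 0, 0, 0, 0, 0, 0, 0, 0, 0, 0], squeeze=15)

```text
time: 7.75
tool_pos: [0.4954, 0.0467, 0.3762]
tool_rot: [3.141, 0.0, -0.011]
contact_force: [-0.2, 0.7, -0.2]
opening: 0.0477
grip_force: 15.0
```

```bash
python3 - <<'E'
from h import *
c=read_camera("scene"); P=pts(c); np.save("s2.npy",P)
cv2.imwrite("pics/s2.png",cv2.resize(c["img"][140:340,180:400,::-1],None,fx=3,fy=3))
o=observe(); g=o["tool_pos"]-[0,0,.159]; print(g)
hsv=cv2.cvtColor(c["img"],cv2.COLOR_RGB2HSV)
p=P.reshape(-1,3)
m=(abs(p[:,1]-g[1])<.02)&(p[:,2]<g[2]-.0)&(p[:,2]>.11)&(abs(p[:,0]-g[0]-.02)<.08)
q=p[m]; print(len(q))
for z in np.arange(.1,.25,.008):
    k=q[abs(q[:,2]-z)<.004]
    if len(k): print(round(z,3),len(k),np.percentile(k[:,0],[2,50,98]).round(4),np.percentile(k[:,1],[2,98]).round(4))
E
```

```text
[0.49615447 0.04665411 0.21722685]
156
0.14 2 [0.5115 0.5127 0.5139] [0.0539 0.0566]
0.148 4 [0.5105 0.5143 0.5243] [0.0581 0.0651]
0.156 4 [0.5055 0.5081 0.511 ] [0.0583 0.0625]
0.164 10 [0.4984 0.5033 0.5075] [0.0557 0.0652]
0.172 11 [0.4922 0.4991 0.5047] [0.0556 0.0662]
0.18 7 [0.4875 0.4918 0.4986] [0.0584 0.0656]
0.188 7 [0.4812 0.4845 0.4874] [0.0576 0.0633]
0.196 10 [0.4739 0.4822 0.4867] [0.054  0.0659]
0.204 31 [0.4692 0.4733 0.4821] [0.0384 0.0657]
0.212 64 [0.4696 0.4739 0.4821] [0.0408 0.0663]
0.22 6 [0.4762 0.4782 0.4802] [0.0568 0.0627]
```

View pics/s2.png

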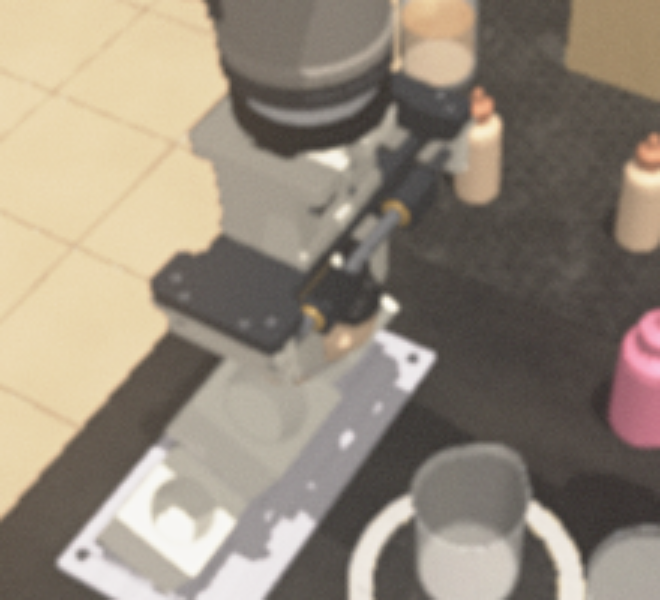

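Emit:
arm_command(xyz=[[0, 0, -15], [0, 0, -15], [0, 0, -3], [5, 0, -9], [5, 0, -9], [3, 0, -5], [2, 0, -4], [2, 0, -3], [2, 0, -4], [2, 0, -3], [2, 0, -4], [2, 0, -3], [0, 0, 0]], spin=[0, 0, 0, 0, 0, 0, 0, 0, 0, 0, 0, 0, 0])

```text
time: 9.1
tool_pos: [0.5211, 0.0467, 0.2983]
tool_rot: [3.142, 0.001, -0.011]
contact_force: [0.3, 0.3, -1.1]
opening: 0.0476
grip_force: 15.0
```

Emit:
arm_command(xyz=[[2, 0, -3], [2, 0, -4], [2, 0, -3], [2, 0, -4], [2, 0, -3], [2, 0, -4], [2, 0, -3], [1, 0, -2], [0, 0, 0]], spin=[0, 0, 0, 0, 0, 0, 0, 0, 0], squeeze=8)

```text
time: 10.0
tool_pos: [0.5363, 0.0467, 0.2726]
tool_rot: [-3.142, -0.001, -0.011]
contact_force: [1.2, 0.3, -1.1]
opening: 0.0482
grip_force: 8.0
```

Emit:
arm_command(xyz=[[0, 0, 0], [0, 0, 0], [0, 0, 0], [0, 0, 0], [0, 0, 10], [0, 0, 25], [0, 0, 30], [0, 0, 30], [0, 0, 30], [0, 0, 0]], spin=[0, 0, 0, 0, 0, 0, 0, 0, 0, 0], jaw=0.8)

```text
time: 11.0
tool_pos: [0.5365, 0.0467, 0.4029]
tool_rot: [3.141, -0.009, -0.011]
contact_force: [0.1, 1.0, 0.3]
opening: 0.0823
grip_force: 0.0
```

```bash
cat > seat.py <<'E'
from h import *
import sys
def seat(name,y,M,L,rt):
    # cap-top position along bore, expected distance from mouth = L-54
    for n in ("top","scene"):
        c=read_camera(n); P=pts(c); 
        if n=="scene": cv2.imwrite(f"pics/{name}.png",cv2.resize(c["img"][140:340,180:400,::-1],None,fx=3,fy=3))
        p=P.reshape(-1,3); p=p[np.isfinite(p).all(1)]
        d=p-M; s=-.5*d[:,0]+.866*d[:,2]; l=.866*d[:,0]+.5*d[:,2]
        m=(abs(d[:,1])<rt)&(abs(l)<rt)&(s>.01)&(s<.12)
        print(n,m.sum(),"s max",np.percentile(s[m],[90,98,100]).round(4),"expect",L-.054, "lateral med of top",np.median(l[m&(s>L-.054-.02)]).round(4),np.median(d[m&(s>L-.054-.02),1]).round(4))
E
python3 -c "
from seat import *
seat('w',0,np.array([.551,.0465,.0884]),.122,.018)"
```

```text
top 84 s max [0.0647 0.0681 0.0696] expect 0.068 lateral med of top -0.0038 -0.0056
scene 390 s max [0.058  0.0675 0.0712] expect 0.068 lateral med of top -0.0027 0.0036
```

Emit:
arm_command(xyz=[[3, -15, 0], [3, -30, 0], [3, -35, 0], [3, -35, 0], [3, -35, 0], [3, -35, 0], [3, -35, 0], [3, -35, 0], [1, -30, 0], [0, -15, 0], [0, -7, 0], [0, 0, -30], [0, 0, -35], [0, 0, -35], [0, 0, -30], [0, 0, -20], [0, 0, -13], [0, 0, 0]], spin=[0, 0, 0, 0, 0, 0, 0, 0, 0, 0, 0, 0, 0, 0, 0, 0, 0, 0], jaw=1)

```text
time: 12.9
tool_pos: [0.5607, -0.2594, 0.2329]
tool_rot: [-3.14, 0.003, -0.01]
contact_force: [-0.8, -0.4, 0.3]
opening: 0.0915
grip_force: 0.0
```

Emit:
arm_command(xyz=[[1, 0, 3], [0, 0, 0], [0, 0, 0], [0, 0, 0], [0, 0, 0], [0, 0, 0], [0, 0, 0], [0, 0, 0], [0, 0, 0], [0, 0, 0]], spin=[0, 0, 0, 0, 0, 0, 0, 0, 0, 0], jaw=-1, squeeze=10)

```text
time: 13.9
tool_pos: [0.562, -0.2604, 0.2377]
tool_rot: [3.141, 0.0, -0.011]
contact_force: [0.2, 0.5, 0.4]
opening: 0.0347
grip_force: 10.0
```

Emit:
arm_command(xyz=[[0, 0, 10], [0, 0, 20], [0, 0, 25], [0, 0, 25], [0, 0, 25], [0, 0, 25], [5, 10, 20], [10, 20, 0], [10, 30, 0], [10, 35, 0], [10, 35, 0], [10, 35, 0], [10, 35, 0], [0, 35, 0], [0, 35, 0], [0, 35, 0], [0, 35, 0], [0, 30, 0], [0, 20, 0], [0, 7, 0]], spin=[0, 0, 0, 0, 0, 0, 0, 0, 0, 0, 0, 0, 0, 0, 0, 0, 0, 0, 0, 0])

```text
time: 15.9
tool_pos: [0.6266, 0.1388, 0.3883]
tool_rot: [-3.141, -0.0, -0.009]
contact_force: [0.4, 0.1, -1.5]
opening: 0.0346
grip_force: 10.0
```

Emit:
arm_command(xyz=[[0, 0, -25], [0, 0, -25], [0, 0, -22], [0, 0, -15], [0, 0, 0], [-8, 0, 0], [-8, 0, 0], [-8, 0, 0], [-8, 0, 0], [-8, 0, 0], [-6, 0, 0], [-5, 0, 0], [-2, 0, 0], [0, 0, 0], [0, 0, 0]], spin=[0, 0, 0, 0, 0, 0, 0, 0, 0, 0, 0, 0, 0, 0, 0])

```text
time: 17.4
tool_pos: [0.5743, 0.1368, 0.3011]
tool_rot: [-3.141, -0.001, -0.011]
contact_force: [2.3, 0.9, 3.8]
opening: 0.0344
grip_force: 10.0
```

Emit:
arm_command(xyz=[[0, 0, 0], [0, 0, 10], [0, 0, 20], [0, 0, 25], [0, 0, 20], [-10, 0, 0], [-15, 0, 0], [-20, 0, 0], [-20, 0, 0], [-11, 0, 0], [0, 0, -15], [0, 0, -15], [0, 0, -9], [0, 0, 0], [0, 0, 0]], spin=[0, 0, 0, 0, 0, 0, 0, 0, 0, 0, 0, 0, 0, 0, 0], squeeze=15)

```text
time: 18.9
tool_pos: [0.4981, 0.1367, 0.3367]
tool_rot: [3.141, 0.0, -0.011]
contact_force: [-0.4, -0.4, -0.4]
opening: 0.034
grip_force: 15.0
```

```bash
cat > tilt.py <<'E'
from h import *
def tilt(r):
    for n in("scene","top"):
        c=read_camera(n); P=pts(c); g=observe()["tool_pos"]-[0,0,.159]
        p=P.reshape(-1,3); d=p-g; s=-.5*d[:,0]+.866*d[:,2]; l=.866*d[:,0]+.5*d[:,2]
        m=(abs(d[:,1])<.012)&(s<-.028)&(s>-.085)&(abs(l)<.035); 
        print(n,g.round(4),m.sum(),"bottom s",np.percentile(s[m],[0,3]).round(4) if m.sum() else "")
        if m.sum()>8:
            lc=l[m]+np.sqrt(r*r-d[m,1]**2); a=np.polyfit(s[m],lc,1); print("lean off 30 (deg)",np.degrees(a[0]).round(1),"axis offset at grip/bottom",a[1].round(4),np.polyval(a,-.075).round(4))
E
python3 -c "
from tilt import *
tilt(.018)"
```

```text
scene [0.4982 0.1367 0.1781] 2 bottom s [-0.0666 -0.0666]
top [0.4982 0.1367 0.1783] 3 bottom s [-0.0723 -0.0718]
```

Emit:
arm_command(xyz=[[5, 0, -9], [5, 0, -8], [3, 0, -5], [2, 0, -4], [2, 0, -3], [2, 0, -4], [2, 0, -3], [2, 0, -4], [2, 0, -3], [0, 0, 0]], spin=[0, 0, 0, 0, 0, 0, 0, 0, 0, 0], squeeze=10)

```text
time: 20.0
tool_pos: [0.5231, 0.1366, 0.2933]
tool_rot: [3.141, 0.001, -0.011]
contact_force: [0.2, 0.4, -1.1]
opening: 0.035
grip_force: 10.0
```

Emit:
arm_command(xyz=[[2, 0, -3], [2, 0, -4], [2, 0, -3], [2, 0, -4], [2, 0, -3], [2, 0, -3], [0, 0, 0], [0, 0, 0]], spin=[0, 0, 0, 0, 0, 0, 0, 0])

```text
time: 20.8
tool_pos: [0.5354, 0.1368, 0.2737]
tool_rot: [-3.141, -0.001, -0.011]
contact_force: [3.2, 2.9, -2.4]
opening: 0.0349
grip_force: 10.0
```

Emit:
arm_command(xyz=[[0, 0, 0], [0, 0, 0], [0, 0, 0], [0, 0, 0], [0, 0, 0], [0, 0, 10], [0, 0, 25], [0, 0, 30], [0, 0, 30], [0, 0, 20], [0, 0, 0]], spin=[0, 0, 0, 0, 0, 0, 0, 0, 0, 0, 0], jaw=0.3)

```text
time: 21.9
tool_pos: [0.5354, 0.1367, 0.3927]
tool_rot: [-3.141, -0.007, -0.011]
contact_force: [-0.0, 0.2, 0.0]
opening: 0.0596
grip_force: 0.0
```

```bash
python3 -c "
from seat import *
seat('s1',0,np.array([.5518,.1363,.0846]),.108,.014)"
```

```text
Traceback (most recent call last):
  File "seat.py", line 11, in seat
    print(n,m.sum(),"s max",np.percentile(s[m],[90,98,100]).round(4),"expect",L-.054, "lateral med of top",np.median(l[m&(s>L-.054-.02)]).round(4),np.median(d[m&(s>L-.054-.02),1]).round(4))
                            ~~~~~~~~~~~~~^^^^^^^^^^^^^^^^^^
IndexError: index -1 is out of bounds for axis 0 with size 0
```

```bash
sed -i 's/("top","scene")/("scene",)/' seat.py; python3 -c "
from seat import *
seat('s1',0,np.array([.5518,.1363,.0846]),.108,.014)
seat('w1',0,np.array([.551,.0465,.0884]),.122,.018)"
```

```text
scene 245 s max [0.0461 0.0538 0.0547] expect 0.054 lateral med of top -0.0026 0.0038
scene 397 s max [0.0583 0.0674 0.0685] expect 0.068 lateral med of top -0.0026 0.0034
```

View pics/s1.png

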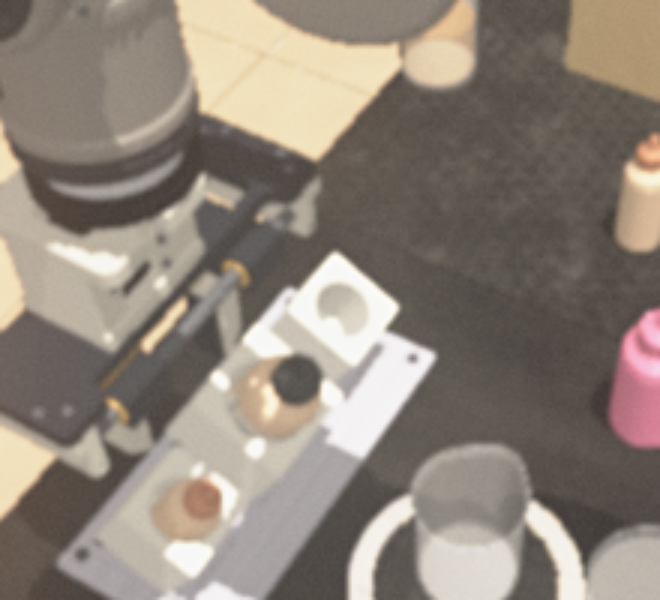

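Emit:
arm_command(xyz=[[-5, -15, 0], [-10, -30, 0], [-10, -35, 0], [-10, -35, 0], [-10, -35, 0], [-10, -35, 0], [-10, -35, 0], [-10, -35, 0], [-10, -35, 0], [-10, -35, 0], [-10, -35, 0], [-5, -30, 0], [0, -16, 0], [0, -8, 0], [0, 0, -20], [0, 0, -30], [0, 0, -30], [0, 0, -30], [0, 0, -20], [0, 0, 0]], spin=[0, 0, 0, 0, 0, 0, 0, 0, 0, 0, 0, 0, 0, 0, 0, 0, 0, 0, 0, 0], jaw=1)

```text
time: 24.05
tool_pos: [0.4245, -0.2758, 0.256]
tool_rot: [-3.137, 0.005, -0.01]
contact_force: [-0.6, 0.0, 0.3]
opening: 0.0919
grip_force: 0.0
```

Emit:
arm_command(xyz=[[1, -1, -10], [0, 0, -10], [0, 0, 0], [0, 0, 0], [0, 0, 0]], spin=[0, 0, 0, 0, 0])

```text
time: 24.55
tool_pos: [0.4262, -0.2785, 0.2393]
tool_rot: [3.141, -0.001, -0.011]
contact_force: [-0.3, -0.1, -0.4]
opening: 0.0919
grip_force: 0.0
```

Emit:
arm_command(xyz=[[0, 1, -2], [0, 0, 0], [0, 0, 0], [0, 0, 0], [0, 0, 0], [0, 0, 0], [0, 0, 0], [0, 0, 0], [0, 0, 0], [0, 0, 0]], spin=[0, 0, 0, 0, 0, 0, 0, 0, 0, 0], jaw=-1, squeeze=10)

```text
time: 25.55
tool_pos: [0.426, -0.2773, 0.2367]
tool_rot: [3.141, -0.0, -0.011]
contact_force: [0.1, -0.6, -0.0]
opening: 0.0338
grip_force: 10.0
```

Emit:
arm_command(xyz=[[0, 0, 10], [0, 0, 20], [0, 0, 25], [0, 0, 25], [0, 0, 25], [0, 0, 25], [10, 5, 20], [20, 15, 0], [25, 25, 0], [25, 25, 0], [25, 25, 0], [25, 25, 0], [25, 25, 0], [20, 25, 0], [15, 25, 0], [11, 20, 0], [0, 15, 0], [0, 4, 0], [0, 0, 0]], spin=[0, 0, 0, 0, 0, 0, 0, 0, 0, 0, 0, 0, 0, 0, 0, 0, 0, 0, 0])

```text
time: 27.45
tool_pos: [0.6265, -0.0431, 0.3871]
tool_rot: [3.141, 0.0, -0.011]
contact_force: [0.8, -0.1, -1.0]
opening: 0.0341
grip_force: 10.0
```

Emit:
arm_command(xyz=[[0, 0, -25], [0, 0, -25], [0, 0, -22], [0, 0, -14], [0, 0, 0], [-8, 0, 0], [-8, 0, 0], [-8, 0, 0], [-8, 0, 0], [-8, 0, 0], [-6, 0, 0], [-5, 0, 0], [-3, 0, 0], [0, 0, 0], [0, 0, 0]], spin=[0, 0, 0, 0, 0, 0, 0, 0, 0, 0, 0, 0, 0, 0, 0])

```text
time: 28.95
tool_pos: [0.5731, -0.0433, 0.3008]
tool_rot: [3.142, -0.0, -0.011]
contact_force: [1.4, 1.8, 0.6]
opening: 0.0339
grip_force: 10.0
```

Emit:
arm_command(xyz=[[-1, 0, -1], [0, 0, 0]], spin=[0, 0])

```text
time: 29.15
tool_pos: [0.5723, -0.0433, 0.3]
tool_rot: [3.141, -0.001, -0.011]
contact_force: [1.1, 0.3, 2.7]
opening: 0.0341
grip_force: 10.0
```

Emit:
arm_command(xyz=[[0, 0, 0], [0, 0, 10], [0, 0, 20], [0, 0, 25], [0, 0, 20], [-10, 0, 0], [-15, 0, 0], [-20, 0, 0], [-20, 0, 0], [-11, 0, 0], [0, 0, -15], [0, 0, -15], [0, 0, -8], [0, 0, 0], [0, 0, 0]], spin=[0, 0, 0, 0, 0, 0, 0, 0, 0, 0, 0, 0, 0, 0, 0], squeeze=15)

```text
time: 30.65
tool_pos: [0.4961, -0.0434, 0.3368]
tool_rot: [3.142, 0.0, -0.011]
contact_force: [0.4, -0.4, -0.4]
opening: 0.034
grip_force: 15.0
```

```bash
python3 -c "
from tilt import *
tilt(.018)"
```

```text
scene [ 0.4962 -0.0434  0.1781] 8 bottom s [-0.0743 -0.0737]
top [ 0.4962 -0.0434  0.1783] 0 bottom s
```

Pose matches the plan; insert as before.

Emit:
arm_command(xyz=[[5, 0, -9], [5, 0, -8], [3, 0, -5], [2, 0, -4], [2, 0, -3], [2, 0, -4], [2, 0, -3], [2, 0, -4], [2, 0, -3], [0, 0, 0]], spin=[0, 0, 0, 0, 0, 0, 0, 0, 0, 0], squeeze=10)

```text
time: 31.75
tool_pos: [0.5212, -0.0433, 0.2933]
tool_rot: [-3.142, 0.0, -0.011]
contact_force: [0.0, -0.0, -0.9]
opening: 0.034
grip_force: 10.0
```

Emit:
arm_command(xyz=[[2, 0, -3], [2, 0, -4], [2, 0, -3], [2, 0, -4], [2, 0, -3], [2, 0, -3], [0, 0, 0], [0, 0, 0]], spin=[0, 0, 0, 0, 0, 0, 0, 0])

```text
time: 32.55
tool_pos: [0.5332, -0.0432, 0.2737]
tool_rot: [-3.142, -0.0, -0.011]
contact_force: [0.8, 2.0, -1.7]
opening: 0.034
grip_force: 10.0
```

Emit:
arm_command(xyz=[[0, 0, 0], [0, 0, 0], [0, 0, 0], [0, 0, 0], [0, 0, 0], [0, 0, 10], [0, 0, 25], [0, 0, 30], [0, 0, 30], [0, 0, 25], [0, 0, 25], [0, 0, 0], [0, 0, 0]], spin=[0, 0, 0, 0, 0, 0, 0, 0, 0, 0, 0, 0, 0], jaw=0.3)

```text
time: 33.85
tool_pos: [0.5328, -0.0432, 0.4193]
tool_rot: [3.141, -0.001, -0.011]
contact_force: [-0.9, 0.1, -1.1]
opening: 0.0598
grip_force: 0.0
```

```bash
python3 -c "
from seat import *
seat('w2',0,np.array([.551,.0465,.0884]),.122,.018)
seat('l2',0,np.array([.5518,.1363,.0846]),.108,.014)
seat('r2',0,np.array([.5503,-.0435,.0848]),.108,.014)
p=pts(read_camera('scene')).reshape(-1,3)
for n,c in dict(beaker=(.4014,.0488),jar=(.3829,.1694)).items():
    q=p[np.hypot(*(p[:,:2]-c).T)<.05]; b=q[(q[:,2]>.025)&(q[:,2]<.075)]
    A=np.c_[2*b[:,:2],np.ones(len(b))]; print(n,np.linalg.lstsq(A,(b[:,:2]**2).sum(1),rcond=None)[0][:2].round(4))"
```

```text
scene 395 s max [0.058  0.0671 0.0694] expect 0.068 lateral med of top -0.0028 0.0036
scene 247 s max [0.0448 0.0536 0.0554] expect 0.054 lateral med of top -0.0026 0.0034
scene 209 s max [0.0446 0.0532 0.0548] expect 0.054 lateral med of top -0.0031 0.0029
beaker [0.4015 0.0488]
jar [0.3828 0.1695]
```

View pics/r2.png

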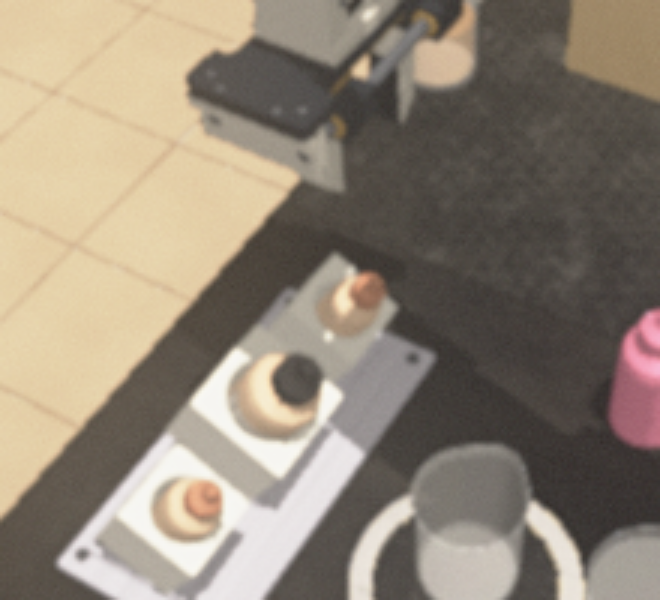

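The picture shows all three bottles seated: slim at (188,508), wide at (280,395) and slim at (355,302). Their cap heights are within 1 mm of fully home. The beaker and jar haven't moved, and the gripper is clear.

```bash
python3 -c "
from cell import *
print(hand_in())"
```

```text
the job is handed in; nothing more can be done
None
```

I put all three bottles away cap up and fully home: the wide one in the wide pocket first, then the two slim ones in the narrow pockets. The job was handed in at about 34 s; the beaker and jar measured unmoved, and I never went near the reagent bottle.

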